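# Put the paint sticks and the star mold away in the dining nook

## Robot

A 6-joint arm with a two-finger parallel gripper is mounted at the origin on the work surface. World frame = base frame: x ahead of the robot, y to its left, z up, the work surface at z = 0. Lengths are in m, angles in rad, forces in N, time in s.
With the tool pointing down it reaches from about 0.275 to 0.75 m from the base axis. Payload 10.2 kg.
Tool frame: the origin (TCP) lies midway between the tips of the shut fingers; the grasp point (between the pads) lies 19 mm behind it (env.hold_point_z is the distance from the TCP to the grasp point, in m); x points along the fingers, z is the direction in which the jaws open and shut, and the axes are right-handed (so a half turn about x gives the same grasp; the last joint's range is limited). The gripper opens to 85 mm and grips with 20 to 120 N. Pads are 22 mm wide; open, the fingers measure 114 mm over their backs; the gripper's body (76 mm by 85 mm) begins 54 mm behind the grasp point. The pads swing forward as they close: fully open they stand 13 mm farther back than shut.
Start: joints at [1.054, 0.313, 1.498, -0, 1.331, -0.223], TCP at [0.152, 0.503, 0.231] pointing down, gripper open.
Joint ranges: [-2.94, 2.94], [-0.97, 2.17], [0.19, 2.56], [-1.23, 4.37], [0.02, 3.11], [-2.88, 2.88]. Speed limits (rad/s): [2.39, 2.39, 3.01, 3.14, 3.14, 3.14].

## Interface

Orientations are given as a unit quaternion [x, y, z, w].
In Python, from bench import env, kinematics, monitor, eyes, job gives the robot as it stands. The module is installed in compiled form; this text tells all that it offers. Calls block until the motion is done:
- env.reach(position, orientation): joint-space move of the TCP to a pose.
- env.movel(position, velocity=0.15, frame=None, guard=None): straight line of the TCP; frame=None keeps the orientation; velocity is the mean speed in m/s. With guard (N) it stops when the force on the tool has changed by that much, and returns True; else False.
- env.set_joints(angles): joint-space move.
- env.release() and env.close_gripper(effort=None): open the fingers fully, or close them until they stop; effort is the grip in N (None keeps the last).
- env.hold(seconds).
- kinematics.ik(position, orientation): joint angles nearest the present ones, or None.
- monitor.sense(): the state.
- eyes.grab_frame(name): name is "scene" or "top" or "wrist"; returns a dict with "frame" (400x640x3 uint8, red, green, blue), "mtx" (3x3 intrinsics, pixels), "k1" (the pictures are not rectified: a ray, as slopes to the right and down, at radius r is drawn at 1 + k1 r^2 times it, then the intrinsics apply), "view" (4x4, takes a point from world to camera coordinates). Camera axes: x right, y down, z forward; pixel columns grow to the right and rows downward; lengths in m; the calibration is good to about 2 mm. A picture is of the moment at which its call begins. There is no depth.
A pose or a line that the arm cannot do raises env.MotionError and nothing moves.
- job.hand_in(): hands the job in, once; it reports no verdict.
The state is a dict: "clock": time; "joints": joint angles; "qvel": joint speeds; "joint_efforts": joint torques, N m; "position": TCP position; "ee_rot": TCP orientation; "contact_force": force on the tool from outside, world axes, zero at the start; "ft_torque": the same for the moment, N m; "finger_gap": opening from 0.0 (shut) to 1.0 (fully open).
Only numpy, scipy, OpenCV 4.12 (cv2) and the standard library are available. Lean on these libraries where they do the work, as an engineer would, in place of code of your own. Each camera call takes 0.05 s, during which the arm holds its last target.

## Task

Put the craft things away: in the clear rack, stand the yellow paint stick in the front row between the red and the blue one, the green stick in the slot straight behind the blue one and the white stick in the slot straight behind the red one (behind means farther from the robot). Lay the teal star mold flat in the lime tray. Leave the red and blue sticks in their slots, and do not knock the plant pot or the pencil tin about.

Things in the scene. Friction and masses are not known exactly. Their poses are not given: they have to be found in the camera images.
- rack: Clear acrylic rack that does not shift on the table, 131 x 195 x 50 mm (x, y, z), six open-topped upright slots in two rows of three: each slot 61 x 61 mm inside, walls 3 mm, floor 3 mm thick, dividers 43 mm high. Origin at the centre of its underside; its -x side is the front and faces the robot (turned at most 0.3 rad), +y is to its left seen from the robot. Slot centres: front row x = -32 mm, back row x = +32 mm, each at y = -64, 0 and +64 mm.
- red_stick: jumbo solid-paint stick, a plain upright cylinder 30 mm across and 90 mm tall, about 60 g, red barrel and cap, dark grey foot. Origin at the centre of its underside, z along the stick. Stands in one end slot of the rack's front row, to the left or to the right; it stays there.
- blue_stick: jumbo solid-paint stick, a plain upright cylinder 30 mm across and 90 mm tall, about 60 g, blue barrel and cap, dark grey foot. Origin at the centre of its underside, z along the stick. Stands in the other end slot of the rack's front row; it stays there.
- yellow_stick: jumbo solid-paint stick, a plain upright cylinder 30 mm across and 90 mm tall, about 60 g, yellow barrel and cap, dark grey foot. Origin at the centre of its underside, z along the stick. Stands upright on the table at the start.
- green_stick: jumbo solid-paint stick, a plain upright cylinder 30 mm across and 90 mm tall, about 60 g, dark green barrel and cap, dark grey foot. Origin at the centre of its underside, z along the stick. Stands upright on the table at the start.
- white_stick: jumbo solid-paint stick, a plain upright cylinder 30 mm across and 90 mm tall, about 60 g, white barrel and cap, dark grey foot. Origin at the centre of its underside, z along the stick. Stands upright on the table at the start.
- star_mold: Teal crayon mold of hard silicone, a five-pointed star with rounded points, 22 mm tall, about 50 g, open star-shaped hollow on top. Origin at the centre of its underside, which lies on the table; z up. One point lies along +x, its tip 31 mm from the centre, the others every 72 degrees; the two opposite points end at x = -26 mm, y = +-14 mm, so gripped along its x axis it is 54 to 57 mm wide.
- tray: Small shallow lime plastic tray, loose, 100 x 130 x 14 mm (x, y, z), inside 94 x 124 mm, floor and walls 3 mm, 100 g. Origin at the centre of its underside.
- pot: Terracotta-coloured ceramic plant pot, 92 mm across the rim, 76 mm tall, with a small succulent reaching 115 mm; bystander. Origin at the centre of its underside.
- tin: Aluminium pencil tin, 68 mm across, 100 mm tall, with pencils reaching 145 mm and leaning a few mm past the rim; bystander. Origin at the centre of its underside.
Mind the look-alikes: they are no part of the job. Of the things that look like the yellow_stick, take the one that is farthest to the robot's left at the start.

How it is judged:
At the end, for the whole second after the job is handed in: All five sticks stand upright (7 degrees) on the rack's floor, each within 18 mm of the middle of its slot in x and y: red and blue still at the ends of the front row, yellow between them, green behind blue, white behind red; the star mold lies flat inside the tray; all released, at rest (z of yellow_stick in the frame of rack between -0.003 and 0.01 m and angle between each of yellow_stick, green_stick, white_stick, red_stick, blue_stick, star_mold's own z axis and vertical below 0.12 rad and linear speed of each of yellow_stick, green_stick, white_stick, red_stick, blue_stick, star_mold below 0.02 m/s and x of yellow_stick in the frame of rack between -0.05 and -0.014 m and y of yellow_stick in the frame of rack between -0.018 and 0.018 m and z of green_stick in the frame of rack between -0.003 and 0.01 m and x of green_stick in the frame of rack between 0.014 and 0.05 m and ((y of green_stick in the frame of rack between 0.046 and 0.082 m and y of blue_stick in the frame of rack between 0.046 and 0.082 m) or (y of green_stick in the frame of rack between -0.082 and -0.046 m and y of blue_stick in the frame of rack between -0.082 and -0.046 m)) and z of white_stick in the frame of rack between -0.003 and 0.01 m and x of white_stick in the frame of rack between 0.014 and 0.05 m and ((y of white_stick in the frame of rack between 0.046 and 0.082 m and y of red_stick in the frame of rack between 0.046 and 0.082 m) or (y of white_stick in the frame of rack between -0.082 and -0.046 m and y of red_stick in the frame of rack between -0.082 and -0.046 m)) and z of red_stick in the frame of rack between -0.003 and 0.01 m and x of red_stick in the frame of rack between -0.05 and -0.014 m and z of blue_stick in the frame of rack between -0.003 and 0.01 m and x of blue_stick in the frame of rack between -0.05 and -0.014 m and x of star_mold in the frame of tray between -0.045 and 0.045 m and y of star_mold in the frame of tray between -0.045 and 0.045 m and z of star_mold in the frame of tray between -0.002 and 0.007 m); the robot touches nothing.
It fails at once if the plant pot was shifted by more than 25 mm or tipped by more than 20 degrees (distance of pot from where it was at the start of the episode above 0.025 m or angle between pot's own z axis and vertical above 0.35 rad).
It fails at once if the pencil tin was shifted by more than 25 mm or tipped by more than 20 degrees (distance of tin from where it was at the start of the episode above 0.025 m or angle between tin's own z axis and vertical above 0.35 rad).
It fails at once if the red stick was taken out of its slot (distance of red_stick from where it was at the start of the episode above 0.04 m).
It fails at once if the blue stick was taken out of its slot (distance of blue_stick from where it was at the start of the episode above 0.04 m).
It also fails if it takes over 115 s, if anything falls off the work surface, if the arm or the gripper's body presses on something with over 40 N, if the wrist force passes 120 N, or if a joint passes its speed limit or range.

## Working session

There is one attempt and no reset: what is moved stays moved. The work goes in short steps, each a Python script; the robot and the scene stay as the last script left them, time stands still between calls to the robot, and variables do not carry over. Pictures are saved under pics/ and viewed, and the job is handed in when it is done.

```bash
mkdir -p pics
python3 - <<'E'
from bench import env,kinematics,monitor,eyes,job
import cv2,numpy as np
s=monitor.sense();print(s['clock'],s['position'],s['ee_rot'],s['finger_gap'],env.hold_point_z)
for n in ("scene","top","wrist"):
    f=eyes.grab_frame(n);cv2.imwrite(f"pics/{n}0.png",f["frame"][:,:,::-1]);print(n,f["mtx"].tolist(),f["k1"],np.round(f["view"],3).tolist())
E
```

```text
0.0 [0.15191213 0.50225663 0.23071317] [-0.42161633  0.56825066  0.42123427  0.56735575] 1.0022384780072557 0.0187
scene [[416.1271821993212, 0.0, 318.56126844965837], [0.0, 416.1271821993212, 201.247960335685], [0.0, 0.0, 1.0]] -0.008825783119500958 [[-0.297, 0.955, 0.005, 0.151], [0.796, 0.251, -0.551, -0.4], [-0.528, -0.16, -0.834, 1.382], [0.0, 0.0, 0.0, 1.0]]
top [[363.59568792127783, 0.0, 313.80030268999747], [0.0, 363.59568792127783, 200.62255024625955], [0.0, 0.0, 1.0]] -0.07955069486810527 [[0.01, -1.0, -0.003, -0.011], [-0.977, -0.01, -0.212, 0.559], [0.212, 0.005, -0.977, 0.953], [0.0, 0.0, 0.0, 1.0]]
wrist [[344.0178901606391, 0.0, 320.6674071136629], [0.0, 344.0178901606391, 200.3901381369034], [0.0, 0.0, 1.0]] -0.024345597432408134 [[0.289, 0.957, -0.002, -0.526], [0.921, -0.278, 0.271, -0.037], [0.259, -0.08, -0.963, 0.379], [0.0, 0.0, 0.0, 1.0]]
```

View pics/scene0.png

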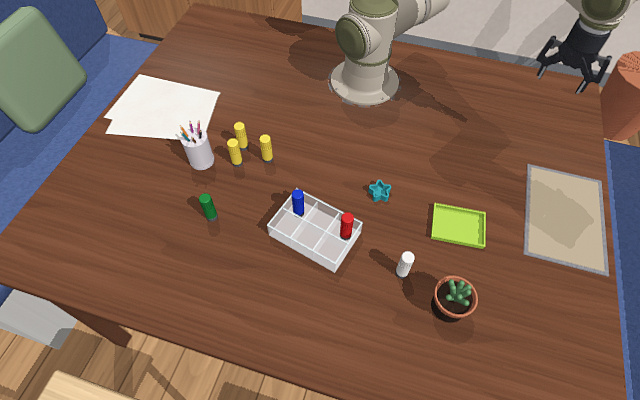

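View pics/top0.png

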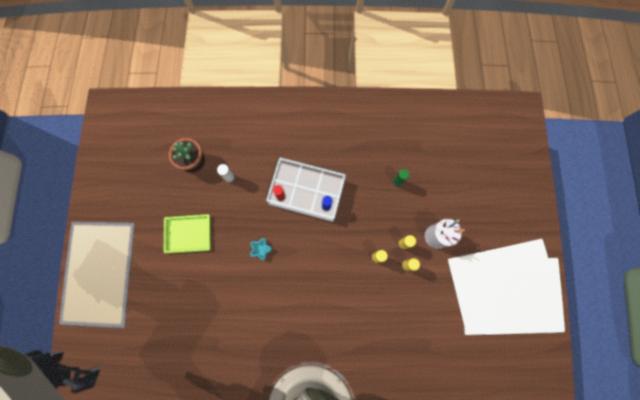

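View pics/wrist0.png

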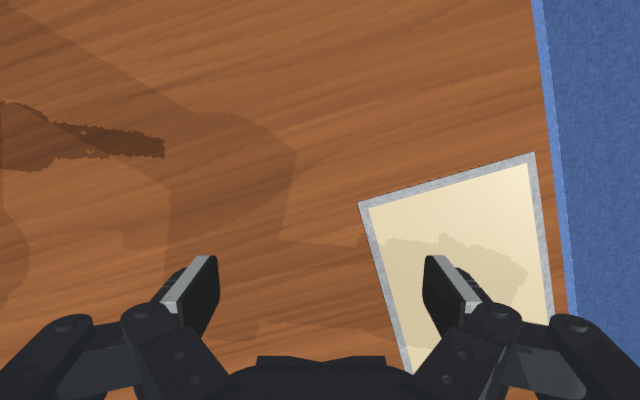

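The scene view shows blue (298,203) and red (347,225) in the rack, three yellows near (240,150), green (208,207), white (405,264), the star (380,190), tray (459,226), pot (456,297) and tin (198,150). In the top view red (279,192) is on the robot's left and blue (327,203) on its right. The leftmost yellow is at (380,257). The wrist view shows no objects.

```bash
cat > h.py <<'E'
from bench import env,kinematics,monitor,eyes,job
import cv2,numpy as np
def norm(f,p):
    return cv2.undistortPoints(np.array(p,float).reshape(-1,1,2),f["mtx"],np.array([f["k1"],0,0,0.])).reshape(-1,2)
def onplane(f,p,z):
    n=norm(f,p);V=np.array(f["view"]);R,t=V[:3,:3],V[:3,3];c=-R.T@t
    d=np.c_[n,np.ones(len(n))]@R
    return c+d*((z-c[2])/d[:,2])[:,None]
def tri(fa,pa,fb,pb):
    X=cv2.triangulatePoints(np.array(fa["view"])[:3],np.array(fb["view"])[:3],norm(fa,[pa]).T,norm(fb,[pb]).T)
    return (X[:3]/X[3]).ravel()
def project(f,P):
    V=np.array(f["view"]);r,_=cv2.Rodrigues(V[:3,:3])
    return cv2.projectPoints(np.array(P,float).reshape(-1,1,3),r,V[:3,3],f["mtx"],np.array([f["k1"],0,0,0.]))[0].reshape(-1,2)
RNG=dict(red=[((0,150,60),(4,255,255)),((176,150,60),(180,255,255))],blue=[((112,170,60),(128,255,255))],
 yellow=[((22,130,90),(33,255,255))],green=[((55,130,30),(80,255,255))],teal=[((84,120,60),(100,255,255))],lime=[((33,130,90),(45,255,255))],
 white=[((0,0,150),(180,60,255))])
def blobs(img,col,roi=None,amin=15):
    hsv=cv2.cvtColor(img,cv2.COLOR_RGB2HSV);m=sum(cv2.inRange(hsv,a,b) for a,b in RNG[col])
    if roi:
        k=np.zeros_like(m);x0,y0,x1,y1=roi;k[y0:y1,x0:x1]=1;m=m*k
    n,l,s,c=cv2.connectedComponentsWithStats(m)
    return [(c[i].round(1).tolist(),s[i].tolist()) for i in range(1,n) if s[i][4]>=amin],l
E
python3 - <<'E'
from h import *
T=eyes.grab_frame("top");S=eyes.grab_frame("scene")
for col in RNG:
    for n,f,roi in (("top",T,(150,130,450,290)),("scene",S,(160,100,500,330))):
        print(col,n,blobs(f["frame"],col,roi)[0])
for n,f,r in (("top",T,(150,130,460,290)),("scene",S,(160,110,500,330))):
    x0,y0,x1,y1=r;c=f["frame"][y0:y1,x0:x1,::-1];cv2.imwrite(f"pics/{n}_crop.png",cv2.resize(c,(790,int(790*(y1-y0)/(x1-x0))),interpolation=cv2.INTER_CUBIC))
E
```

```text
red top [([278.4, 191.9], [273, 186, 11, 14, 100])]
red scene [([346.4, 224.6], [340, 212, 14, 26, 280])]
blue top [([326.6, 202.3], [323, 197, 8, 12, 79])]
blue scene [([297.8, 201.4], [292, 190, 12, 25, 259])]
yellow top [([407.3, 241.7], [399, 235, 17, 14, 174]), ([379.5, 256.0], [372, 250, 16, 12, 152]), ([410.9, 264.5], [402, 258, 18, 13, 177])]
yellow scene [([237.2, 142.9], [227, 122, 21, 43, 529]), ([265.7, 146.8], [259, 134, 14, 27, 270]), ([484.8, 239.5], [483, 231, 3, 18, 18])]
green top [([401.0, 177.0], [395, 170, 13, 15, 118])]
green scene [([207.3, 205.7], [199, 194, 18, 25, 282])]
teal top [([260.1, 248.7], [252, 239, 19, 20, 241])]
teal scene [([379.5, 190.8], [368, 180, 23, 22, 331])]
lime top [([188.0, 234.1], [164, 214, 47, 39, 1087])]
lime scene [([458.6, 225.4], [431, 203, 55, 46, 1973])]
white top [([305.9, 188.3], [266, 157, 80, 64, 2994]), ([222.5, 169.5], [217, 164, 12, 12, 115]), ([439.0, 232.6], [425, 219, 25, 27, 486]), ([448.6, 262.1], [448, 258, 2, 10, 16])]
white scene [([188.5, 127.0], [160, 100, 57, 70, 2551]), ([368.1, 101.6], [350, 100, 37, 5, 134]), ([312.9, 232.8], [267, 191, 96, 82, 3691]), ([406.3, 262.9], [397, 251, 18, 26, 254])]
```

View pics/top_crop.png

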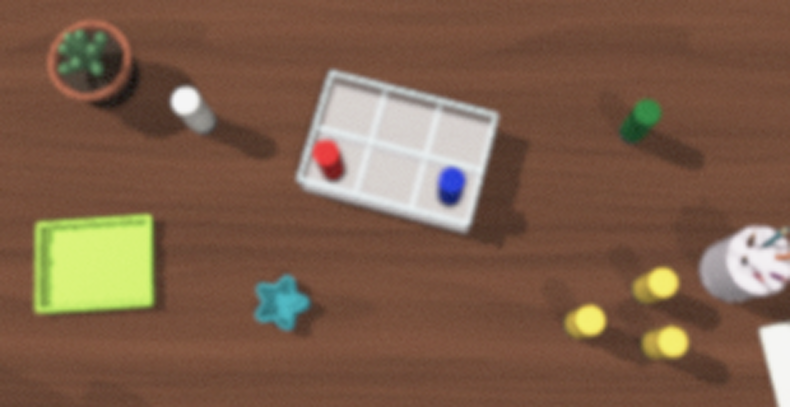

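View pics/scene_crop.png

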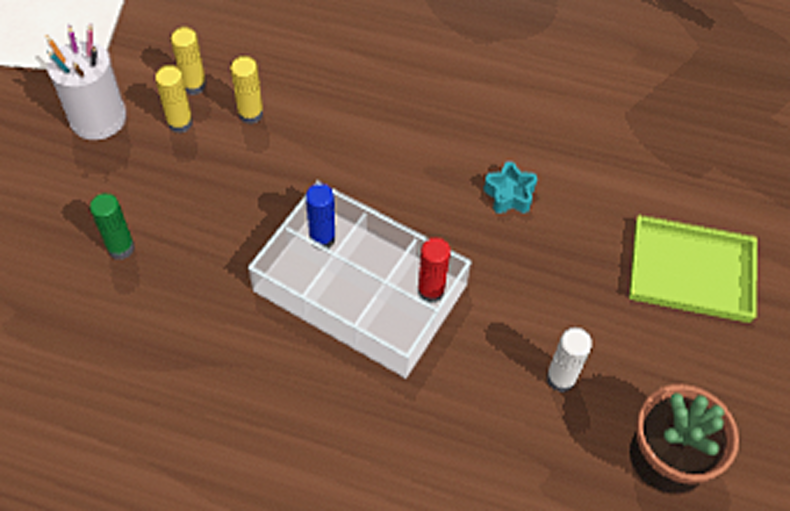

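Run:
```python
from h import *
T=eyes.grab_frame("top");S=eyes.grab_frame("scene")
P={'red':((278.4,191.9),(346.4,224.6)),'blue':((326.6,202.3),(297.8,201.4)),'yel':((379.5,256),(265.7,146.8)),'green':((401,177),(207.3,205.7)),'teal':((260.1,248.7),(379.5,190.8))}
for k,(a,b) in P.items(): print(k,tri(T,a,S,b).round(4), onplane(T,[a],.05).round(4)[0],onplane(S,[b],.05).round(4)[0])
# white: caps in the pics
print('white',tri(T,(225,172.5),S,(405,264)).round(4))
print('pot',onplane(T,[(185,154)],.076),'tin',onplane(T,[(439,233)],.09), 'yel others',onplane(T,[(407.3,241.7),(410.9,264.5)],.05))
for n,f in (("top",T),("scene",S)):
    bl,l=blobs(f["frame"],'lime')
    i=max(range(1,l.max()+1),key=lambda i:(l==i).sum())
    c=cv2.findContours((l==i).astype(np.uint8),cv2.RETR_EXTERNAL,cv2.CHAIN_APPROX_NONE)[0][0]
    q=cv2.approxPolyDP(cv2.convexHull(c),5,True).reshape(-1,2)
    W=onplane(f,q,.012);print(n,q.tolist(),W.round(3).tolist(),W.mean(0))
    bl,l=blobs(f["frame"],'white',(255,145,360,230) if n=='top' else (255,180,370,280))
    m=cv2.morphologyEx((l>0).astype(np.uint8),cv2.MORPH_CLOSE,np.ones((9,9)))
    c=max(cv2.findContours(m,cv2.RETR_EXTERNAL,cv2.CHAIN_APPROX_NONE)[0],key=cv2.contourArea)
    q=cv2.approxPolyDP(cv2.convexHull(c),4,True).reshape(-1,2)
    print('rack',n,q.tolist(),onplane(f,q,.05).round(3).tolist(),onplane(f,q,0).round(3).tolist())
```

```text
red [0.5836 0.0942 0.0567] [0.5851 0.0952 0.05  ] [0.5798 0.0933 0.05  ]
blue [ 0.555  -0.041   0.0562] [ 0.5564 -0.0414  0.05  ] [ 0.5511 -0.0423  0.05  ]
yel [ 0.4074 -0.1858  0.0519] [ 0.4076 -0.1866  0.05  ] [ 0.4058 -0.1861  0.05  ]
green [ 0.6324 -0.2547  0.051 ] [ 0.6326 -0.2546  0.05  ] [ 0.6319 -0.2555  0.05  ]
teal [0.4276 0.147  0.0097] [0.4244 0.1407 0.05  ] [0.4566 0.1485 0.05  ]
white [0.6411 0.2506 0.0507]
pot [[0.68786401 0.36381134 0.076     ]] tin [[ 0.46679031 -0.34131561  0.09      ]] yel others [[ 0.44725346 -0.264767    0.05      ]
 [ 0.3849379  -0.27229856  0.05      ]]
top [[209, 215], [209, 250], [164, 251], [164, 218]] [[0.523, 0.3, 0.012], [0.422, 0.293, 0.012], [0.416, 0.425, 0.012], [0.513, 0.434, 0.012]] [0.4684057 0.3631456 0.012    ]
rack top [[279, 158], [345, 175], [332, 220], [266, 200]] [[0.686, 0.097, 0.05], [0.637, -0.094, 0.05], [0.506, -0.057, 0.05], [0.561, 0.129, 0.05]] [[0.703, 0.102, 0.0], [0.651, -0.098, 0.0], [0.514, -0.059, 0.0], [0.572, 0.136, 0.0]]
scene [[434, 204], [485, 213], [484, 246], [431, 238]] [[0.427, 0.294, 0.012], [0.415, 0.426, 0.012], [0.514, 0.432, 0.012], [0.532, 0.302, 0.012]] [0.47218652 0.36363412 0.012     ]
rack scene [[291, 194], [303, 191], [362, 222], [334, 272], [269, 235], [267, 224]] [[0.535, -0.066, 0.05], [0.517, -0.04, 0.05], [0.561, 0.128, 0.05], [0.709, 0.099, 0.05], [0.664, -0.077, 0.05], [0.637, -0.093, 0.05]] [[0.503, -0.08, 0.0], [0.484, -0.052, 0.0], [0.531, 0.125, 0.0], [0.687, 0.095, 0.0], [0.639, -0.091, 0.0], [0.611, -0.108, -0.0]]
```

Top crop: the rack's corners are clear, with red in the left end slot and blue in the right. The scene crop agrees. Next I'll look at the rack with the wrist camera before placing anything.

```bash
cat >> h.py <<'E'
from scipy.spatial.transform import Rotation as Ro
def ori(th):
    c,s=np.cos(th),np.sin(th)
    return Ro.from_matrix(np.array([[0,-s,c],[0,c,s],[-1,0,0]])).as_quat()
def best(p,th):
    """jaw angle th or th+pi, whichever takes the smaller joint move"""
    q0=np.array(monitor.sense()["joints"]);b=None
    for t in (th,th+np.pi):
        q=kinematics.ik(p,ori(t))
        if q is None: continue
        d=np.abs(np.array(q)-q0).max()
        if b is None or d<b[0]: b=(d,t)
    assert b is not None,(p,th)
    return b[1]
def go(p,th):
    t=best(p,th);env.reach(p,ori(t));return t
def st(): 
    s=monitor.sense();print("t",round(s["clock"],2),"p",np.round(s["position"],4),"gap",round(s["finger_gap"],3),"F",np.round(s["contact_force"],1))
def snap(n,name):
    f=eyes.grab_frame(n);cv2.imwrite(f"pics/{name}.png",f["frame"][:,:,::-1]);return f
E
python3 - <<'E'
from h import *
import pickle
for p,th in [((.43,.147,.2),0),((.64,.25,.06),-.4),((.64,.25,.25),-.4),((.632,-.255,.25),0),((.66,.07,.25),1.3),((.407,-.186,.25),0),((.47,.363,.2),1.6)]:
    print(p,best(p,th))
go((.50,.02,.30),-.27);st()
f=snap("wrist","wrist1");pickle.dump(f,open("w1.pkl","wb"))
E
```

```text
(0.43, 0.147, 0.2) 0
(0.64, 0.25, 0.06) -0.4
(0.64, 0.25, 0.25) -0.4
(0.632, -0.255, 0.25) 0
(0.66, 0.07, 0.25) 1.3
(0.407, -0.186, 0.25) 0
(0.47, 0.363, 0.2) 1.6
t 2.5 p [0.4999 0.0207 0.2999] gap 1.002 F [ 0.4  0.1 -0.2]
```

View pics/wrist1.png

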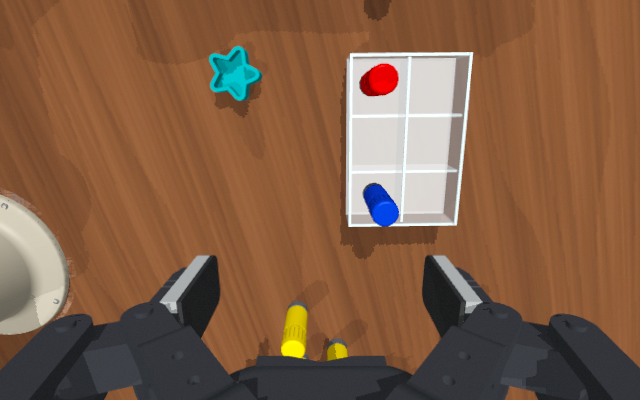

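The wrist view shows the rack rim corners at about (348,54), (472,53), (457,225) and (348,226), red (380,80), blue (381,205) and the star at (234,73). I'll localise the rack and star from it.

Run:
```python
from h import *
import pickle
f=pickle.load(open("w1.pkl","rb"))
q=[(348,54),(472,53),(457,225),(348,226)]
W=onplane(f,q,.05)[:,:2];print(W.round(4).tolist())
L=np.array([[-.0655,.0975],[.0655,.0975],[.0655,-.0975],[-.0655,-.0975]])
c=W.mean(0);a=W-c;yaw=np.arctan2((L[:,0]*a[:,1]-L[:,1]*a[:,0]).sum(),(L*a).sum());print('rack',c,yaw)
R=np.array([[np.cos(yaw),-np.sin(yaw)],[np.sin(yaw),np.cos(yaw)]]);print('resid mm',((W-c-L@R.T)*1000).round(1).tolist())
for n,p in (('red',(.5836,.0942)),('blue',(.555,-.041))): print(n,R.T@(np.array(p)-c))
bl,l=blobs(f["frame"],'teal',amin=200);print(bl)
m=(l>0).astype(np.uint8);ct=max(cv2.findContours(m,cv2.RETR_EXTERNAL,cv2.CHAIN_APPROX_NONE)[0],key=cv2.contourArea).reshape(-1,2)
for z in (.022,.0):
    P=onplane(f,ct,z)[:,:2];M=cv2.moments((P*1e4).astype(np.float32).reshape(-1,1,2));cc=np.array([M['m10'],M['m01']])/M['m00']/1e4
    d=P-cc;r=np.hypot(*d.T);an=np.arctan2(d[:,1],d[:,0]);z5=(r**4*np.exp(5j*an)).sum();print('star z',z,cc,'phase deg',np.degrees(np.angle(z5)/5),'rmax',r.max())
```

```text
[[0.5617, 0.129], [0.6898, 0.0954], [0.6424, -0.0934], [0.5141, -0.0594]]
rack [0.6019859  0.01791255] -0.2501905770807571
resid mm [[-1.0, 0.4], [0.2, -0.7], [1.1, -0.6], [-0.3, 1.0]]
red [-0.03670136  0.06936012]
blue [-0.03093693 -0.06871149]
[([233.4, 73.1], [209, 46, 53, 55, 1794])]
star z 0.022 [0.43161708 0.14682815] phase deg -17.937078617423275 rmax 0.032567912493032904
star z 0.0 [0.42696103 0.14990484] phase deg -17.937078337414636 rmax 0.034269494140633565
```

Rack is at (0.602, 0.018) with yaw -0.25 and the corners fit within about 1 mm. Now the yellow stick, with jaws along the rack's x so the neighbours are not touched.

```bash
cat >> h.py <<'E'
RC=np.array([.602,.018]);RY=-.25;H=.055
def slot(x,y):
    c,s=np.cos(RY),np.sin(RY);return RC+np.array([c*x-s*y,s*x+c*y])
def pick(xy,th,z=H,up=.21,effort=40):
    t=go((*xy,z+.11),th);env.movel((*xy,z),velocity=.2)
    env.close_gripper(effort=effort);st()
    env.movel((*xy,up),velocity=.3);return t
def place(xy,th,z=H+.0045,up=.21):
    go((*xy,up),th);env.movel((*xy,z+.02),velocity=.25)
    g=env.movel((*xy,z),velocity=.05,guard=12);print('guard',g);st()
    env.release();env.movel((*xy,up),velocity=.3);st()
E
python3 - <<'E'
from h import *
env.movel((.5,.02,.25),velocity=.3)
pick((.4074,-.1858),0.);st();snap("wrist","w2")
place(slot(-.032,0),RY);snap("scene","s2")
E
```

```text
t 5.07 p [ 0.4076 -0.186   0.0555] gap 0.341 F [-0.4  1.   6.5]
t 5.73 p [ 0.407  -0.1855  0.2091] gap 0.34 F [ 0.8 -0.6 -1.2]
guard False
t 8.05 p [0.5709 0.026  0.0593] gap 0.339 F [ 0.9  0.9 -1.3]
t 9.29 p [0.5707 0.0259 0.2097] gap 1.003 F [ 0.3 -0.3 -0.2]
```

View pics/s2.png

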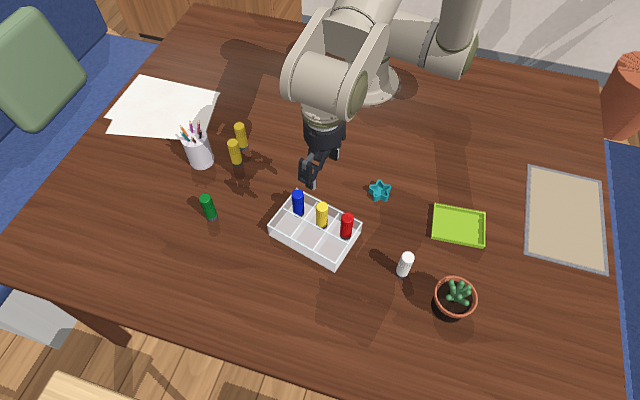

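View pics/w2.png

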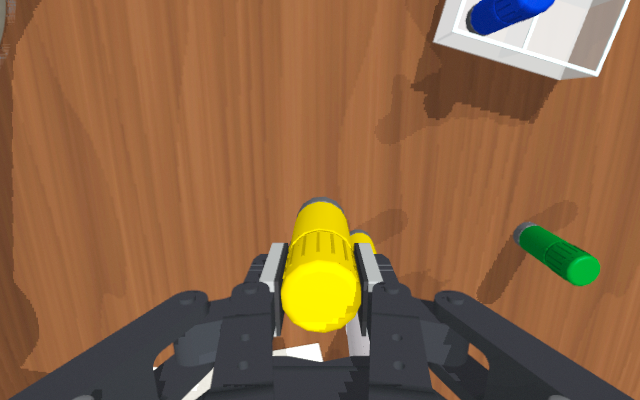

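The wrist view shows yellow held upright at (320,290). The scene view shows it standing at (322,213), between blue and red. Green and white are next.

Run:
```python
from h import *
pick((.6324,-.2547),1.32);st()
place(slot(.032,-.064),np.pi/2+RY)
pick((.6411,.2506),-.4);st()
place(slot(.032,.064),np.pi/2+RY)
f=snap("scene","s3");f=snap("top","t3");
```

```text
t 11.71 p [ 0.6326 -0.2548  0.0555] gap 0.339 F [0.1 0.1 3.3]
t 12.38 p [ 0.632  -0.2545  0.2088] gap 0.341 F [-0.8  0.3 -1.3]
guard False
t 14.43 p [ 0.6171 -0.0519  0.0594] gap 0.339 F [ 0.1 -0.7 -0.6]
t 15.67 p [ 0.6169 -0.0519  0.2097] gap 0.997 F [-0.3  0.3 -0.8]
t 18.1 p [0.6413 0.2507 0.0556] gap 0.338 F [-0.6 -0.7  3.1]
t 18.77 p [0.6407 0.2505 0.2088] gap 0.341 F [-0.1 -0.6 -1.6]
guard False
t 21.06 p [0.6488 0.0721 0.0593] gap 0.339 F [-0.2 -0.6 -0.8]
t 22.3 p [0.6486 0.0721 0.2097] gap 0.998 F [-0.8  0.1 -1.3]
```

View pics/s3.png

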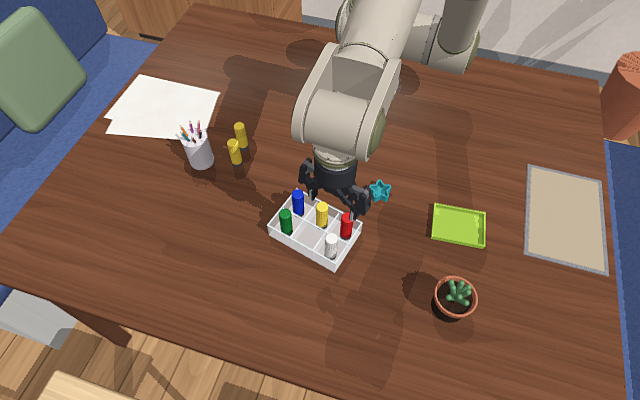

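The scene view shows green (286,222) behind blue, yellow (322,213) in the middle, and white (331,246) behind red. Now the star, with jaws along y because one point faces -y.

Run:
```python
from h import *
xy=(.430,.1455)
go((*xy,.12),np.pi/2)
g=env.movel((*xy,.001),velocity=.12,guard=15);print(g);st()
env.close_gripper(effort=30);st()
env.movel((*xy,.12),velocity=.2);st()
snap("wrist","w4");snap("scene","s4")
```

```text
False
t 24.52 p [0.4305 0.1455 0.0015] gap 0.999 F [-0.2 -0.1 -0.2]
t 24.93 p [0.4303 0.1454 0.0017] gap 0.653 F [-2.  -1.1  7.9]
t 25.67 p [0.4294 0.1454 0.1191] gap 0.652 F [-0.7  0.  -0.8]
```

View pics/w4.png

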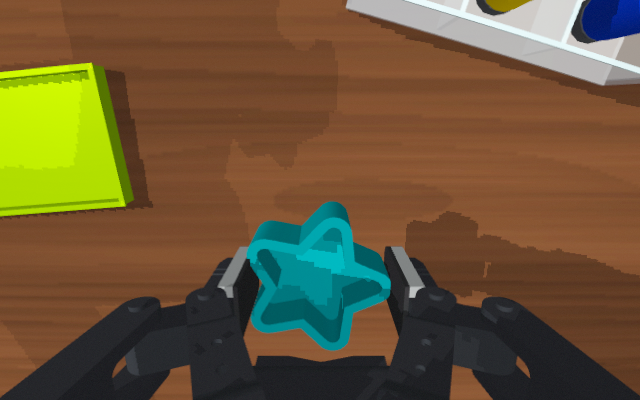

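The star is held level at (320,275), gap 0.65 or about 55 mm. Next I'll place it in the tray.

Run:
```python
from h import *
xy=(.470,.361)
go((*xy,.12),np.pi/2+.075)
env.movel((*xy,.03),velocity=.2)
g=env.movel((*xy,.0052),velocity=.04,guard=6);print(g);st()
env.release();env.movel((*xy,.15),velocity=.2);st()
go((.40,.30,.28),np.pi/2);env.hold(.3)
import pickle
F={n:snap(n,n+"5") for n in("wrist","scene","top")};pickle.dump(F,open("f5.pkl","wb"))
S,T=F["scene"],F["top"]
x0,y0,x1,y1=(250,170,510,340);cv2.imwrite("pics/s5c.png",cv2.resize(S["frame"][y0:y1,x0:x1,::-1],(780,510),interpolation=cv2.INTER_CUBIC))
c,s=np.cos(RY),np.sin(RY);R=np.array([[c,-s],[s,c]])
for col in("red","blue","yellow","green","teal"):
    a=blobs(T["frame"],col,(255,145,360,230) if col!='teal' else (150,200,240,270))[0];b=blobs(S["frame"],col,(255,180,370,280) if col!='teal' else (420,190,500,260))[0]
    if a and b:
        a=max(a,key=lambda v:v[1][4])[0];b=max(b,key=lambda v:v[1][4])[0]
        X=tri(T,a,S,b);print(col,X.round(4),'rack frame',(R.T@(X[:2]-RC)).round(4))
    else: print(col,a,b)
st()
```

```text
True
t 27.88 p [0.4695 0.3608 0.0048] gap 0.65 F [-1.   0.3  6.2]
t 29.16 p [0.4695 0.3607 0.1488] gap 1.002 F [-1.1 -0.1 -0.5]
red [0.5833 0.094  0.0566] rack frame [-0.0369  0.069 ]
blue [ 0.5553 -0.0408  0.0563] rack frame [-0.0307 -0.0685]
yellow [0.5706 0.0265 0.0538] rack frame [-0.0325  0.0005]
green [ 0.6175 -0.0516  0.0562] rack frame [ 0.0323 -0.0636]
teal [0.4677 0.3627 0.0138] rack frame [-0.2154  0.3008]
t 30.29 p [0.4001 0.3001 0.2796] gap 0.999 F [-0.3 -0.2 -0.1]
```

View pics/s5c.png

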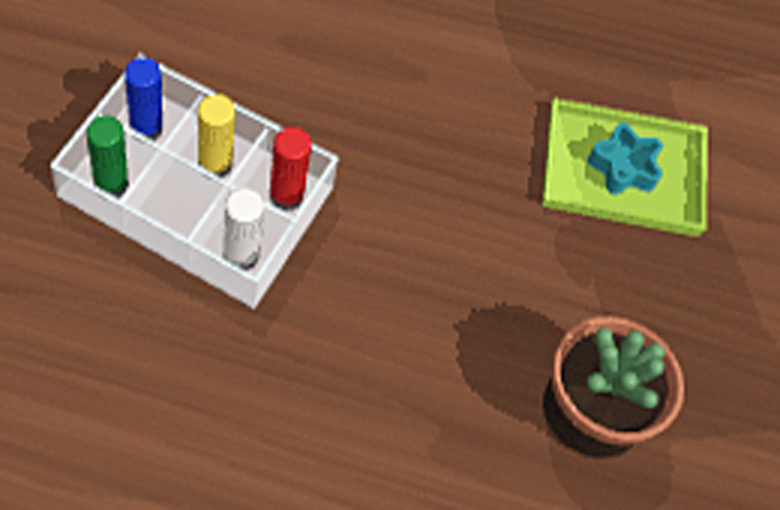

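View pics/wrist5.png

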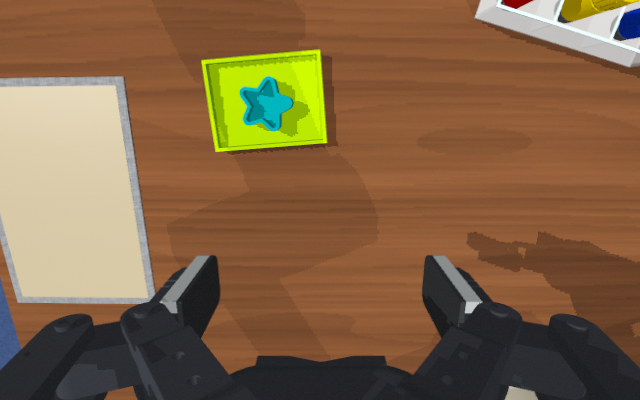

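View pics/top5.png

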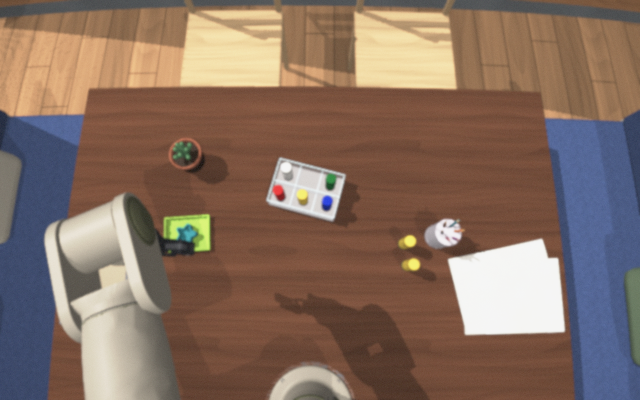

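The scene crop shows all five sticks upright in the right slots, white at (244,230) behind red. In the wrist view the star lies flat in the middle of the tray at (266,104). In the top view the pot (185,154) and tin (442,233) have not moved. I'll check white quickly by number, then hand in.

Run:
```python
from h import *
import pickle
F=pickle.load(open("f5.pkl","rb"));c,s=np.cos(RY),np.sin(RY);R=np.array([[c,-s],[s,c]])
X=tri(F["top"],(286.5,171.5),F["scene"],(250+244/3,170+228/3));print('white',X,R.T@(X[:2]-RC))
job.hand_in();st()
```

```text
white [0.6461301  0.07415619 0.04784462] [0.02886494 0.06532839]
the job is handed in; nothing more can be done
the job is handed in; nothing more can be done
```

The job is done and handed in at about 30 s on the robot's clock, well under the 115 s limit. Hand-in gives no verdict, so what follows comes from my own last checks.

- **Sticks:** All five looked upright in the final pictures. Each was within about 7 mm of its slot centre, in the rack's frame:

| Stick | x (mm) | y (mm) | Slot |
|---|---|---|---|
| Yellow | -32.5 | 0.5 | front row, middle |
| Green | 32 | -64 | behind blue |
| White | 29 | 65 | behind red |
| Red | -37 | 69 | front row, left end (same as at the start, within 1 mm) |
| Blue | -31 | -69 | front row, right end (same as at the start, within 1 mm) |

- **White stick:** Its position is less certain than the others. I read its pixels by eye, because its colour runs into the rack's.
- **Yellow stick:** I took the yellow stick farthest to the robot's left and left the two look-alikes alone.
- **Star mold:** It lies flat near the middle of the tray, about 3 mm from the centre I measured for the tray before placing.
- **Pot and tin:** They show no visible movement; I compared pictures but did not measure this.
- **Robot:** The gripper was open and clear of everything. No check failed or disagreed.

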